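# Park the bridge-pin tray under the pick stand

## Robot

A 6-joint arm with a two-finger parallel gripper is mounted at the origin on the work surface. World frame = base frame: x ahead of the robot, y to its left, z up, the work surface at z = 0. Lengths are in m, angles in degrees, forces in N, time in s.
With the tool pointing down it reaches from about 0.375 to 0.9 m from the base axis. Payload 3.1 kg.
Tool frame: the origin (TCP) lies at the very end of the fingers, on their centre line; the grasp point (between the pads) lies 19 mm behind it (bot.tcp_to_grasp is the distance from the TCP to the grasp point, in m); z points along the fingers, y is the line along which they close (so a half turn about z gives the same grasp; the last joint's range is limited). The gripper opens to 87 mm and grips with 3 to 60 N. Pads are 19 mm wide; open, the fingers measure 117 mm over their backs; the gripper's body (75 mm by 190 mm) begins 51 mm behind the grasp point.
Start: joints at [57.84, 30.224, 82.088, -0, 67.689, -10.227], TCP at [0.233, 0.58, 0.223] pointing down, gripper open.
Joint ranges: [-176.69, 176.69], [-43.24, 126.21], [12.49, 139.97], [-82, 262], [0, 151.66], [-163.58, 163.58]. Speed limits (degrees/s): [159.86, 159.86, 180, 180, 180, 180].

## Interface

Orientations are given as a 3x3 rotation matrix whose columns are the frame's x, y, z axes.
In Python, from rig import telemetry, capture, camera_info, job, bot gives the robot as it stands. The module is installed in compiled form; this text tells all that it offers.
- The arm moves only by the tool carry_out, never from a script. Its argument "deltas" is a list that holds one entry, the list of rows, each a list of 7 numbers: the shift along the tool's x, y, z scaled (see below), then the turn, a rotation vector about the tool's x, y, z scaled (see below), then the closure, from -1 (fully open) to 1 (shut). In form: [[[dx, dy, dz, ax, ay, az, claw], ...]]. A call has exactly 10 rows; each row is the pose to reach, as a shift and turn from the pose commanded when the call began, along the tool's axes at that moment, turning the shorter way round; what a row does not reach only later rows make up. The controller multiplies each number of a shift by 15 cm and each number of a turn by 360 degrees. A row lasts 1/12 s, in which the tool goes at most 41.7 mm and 7.16 degrees, less where a joint would pass 70% of its speed; a pose out of reach is approached as far as the arm can. A call with a number of a shift or a turn outside -1 to 1 is refused whole. A call with a gripper value outside its range is refused whole. The fingers move at their own pace and stop on an object; the grip force is fixed at half the most. Time passes only in rows, so rows that repeat a pose let the fingers close, or fill a call up. It gives the time, the measured TCP pose, the force, the opening and the grip force at its end, in the units of the state.
- telemetry.read_state(): the state, without advancing time (a new reading comes with each control period).
- capture(name): name is "side" or "top"; returns the picture (420x560x3 uint8, red, green, blue); there is no depth.
- camera_info(name): a dict with "mtx" (3x3 intrinsics, pixels), "k1" (the pictures are not rectified: a ray, as slopes to the right and down, at radius r is drawn at 1 + k1 r^2 times it, then the intrinsics apply), "cam_to_world" (4x4, takes a point from camera to world coordinates). Camera axes: x right, y down, z forward; pixel columns grow to the right and rows downward; lengths in m; the calibration is good to about 2 mm. A picture is of the moment at which its call begins. camera_info takes no time and is no camera call.
- job.hand_in(): hands the job in; it is judged then, once.
The state is a dict: "time_s": time; "joint_positions": joint angles; "qvel": joint speeds; "tau": joint torques, N m; "position": TCP position; "tcp_rot": TCP orientation; "force": force on the tool from outside, world axes, zero at the start; "moment": the same for the moment, N m; "opening": opening from 0.0 (shut) to 1.0 (fully open); "grasp_force": force on a finger pad.
Only numpy, scipy, OpenCV 4.12 (cv2) and the standard library are available. Lean on these libraries where they do the work, as an engineer would, in place of code of your own. Each camera call takes 0.05 s, during which the arm holds its last target. There are 200 camera calls.

## Task

Lift the wooden bridge-pin tray out of its holder and set it down level in the open left half of the pick stand's mouth (left as you face the stand), nose first and just under the clear roof, and let go of it there. Then take it by its upright tab, slide it along the floor under the roof, without ramming it, until it meets the stop at the back, and slide it sideways to the right-hand wall, so that the low kerb stands right behind it; leave it there, square and flat. Keep the tray from tipping, and leave the other things on the counter where they are.

Things in the scene. Friction and masses are not known exactly. Their poses are not given: they have to be found in the camera images.
- tray: Shallow open wooden tray, 140 long (its x) x 50 wide (y) x 24 mm high, 0.3 to 0.55 kg, six black bridge pins lying across it. Origin: centre of its underside; z up; +x towards its plain nose, -x towards its tail, where an upright tab stands. Balance point about 5 mm from the origin towards the tail. Starts lying level in the holder, tail in the pocket.
- holder: Fixed dark steel holder, origin under its centre on the counter. The tray lies on its 6 mm thick, 44 mm wide floor strip, origins and axes in line within 1 mm. A U-shaped pocket, 52 mm high, stands round the tray's tail (x -80 to -45 mm; inner faces y +-29, x -75.5 mm): no room for fingers beside the tab in there, only beside the tray's middle. The tray comes out straight up.
- stand: Fixed acrylic pick stand. Origin: centre of its underside on the counter; its mouth looks to its own -x, y points left as you face the mouth, z up. Dark wooden floor plate 6 mm thick, x -97 to +97, y -68 to +76 mm. The clear-roofed bay is behind; nothing but the kerb stands in front of the roof. Parked, the tray's origin is at x +18, y -37, z +6 mm here, its axes along the stand's.
- back_stop: Rigid aluminium back stop of the stand's bay, 132 mm wide between the walls and 34 mm high, fixed to the stand. Origin: centre of the lower edge of its front face, at x +88, y +4, z +6 mm of the stand; its x points away from the bay.
- tray_tab (a point): Centre of the top of the tray's wooden tab: 20 (tray x) x 34 (tray y) mm, at x -60 mm of the tray's frame, its top 50 mm above the tray's underside, 26 mm above the tray's rim. It stays in front of the roof even when the tray is parked.
- stand_roof (a point): Middle of the lower front edge of the stand's clear roof, at x -7, y +4, z 40 mm of the stand. The roof reaches back to x +94; its top is at 45 mm, a step behind x +49 rises to 69 mm (picks on it to 72). Side walls stand under the roof only: left inner face at y +70, right inner face at y -62 mm.
- stand_kerb (a point): Top of the left end of the aluminium kerb on the stand's floor, at x -60, y -18, z 16 mm of the stand. The kerb is 6 mm thick (x -63 to -57), 10 mm high over the floor and spans y -62 to -18 mm: it bars the right half of the mouth; the left half is open. 5 mm remain between it and the tail of a tray that touches the back stop.
- stand_home (a point): Inner rear right corner of the bay at floor level, at x +88, y -62, z 6 mm of the stand: where the face of the aluminium back stop (x +88) meets the face of the right wall (y -62). Both are rigid; the parked tray's nose and right side lie against them.
- canister: Bystander: aluminium screw-top canister with knurled lid, 60 mm across, 82 high; origin at the centre of its underside.
- jade_pick: Bystander: jade stone pick, about 30 mm, 5 thick; origin under its middle.
- copper_pick: Bystander: copper jazz pick, about 23 mm, 4 thick; origin under its middle.
- pitch_pipe: Bystander: red plastic pitch pipe, 95 x 24 x 14 mm; origin under its middle.
- drum_key: Bystander: steel T-shaped drum key, 50 x 44 x 13 mm, lying; origin under its cross bar.
- glass_slide: Bystander: glass guitar slide, a tube 29 mm across and 62 high, standing; origin at the centre of its underside.

How it is judged (in metres and radians):
On the way, in this order (a step that is already met when the one before it is completed fails the run):
1. the tray stands level on the stand's floor in the open left half of the mouth, its nose under the roof's edge, and the fingers have let go of it (x of tray in the frame of stand between -0.077 and 0 m and y of tray in the frame of stand between 0.004 and 0.05 m and z of tray in the frame of stand between 0.003 and 0.009 m and angle between the x axis of tray and the x axis of stand, either way round below 0.2 rad and angle between tray's own z axis and vertical below 0.06 rad and contact force between the fingers and tray below 0.1 N), for 0.2 s.
2. the tray has been slid in to the back stop (within 8 mm) while still in the left half, not over the kerb (x of tray in the frame of stand above 0.01 m and y of tray in the frame of stand above 0 m and z of tray in the frame of stand below 0.012 m).
At the end, for the whole second after the job is handed in: The tray lies at rest, flat on the stand's floor (tilt under 0.05 rad, underside within 3 mm of the floor), square to the stand within 0.07 rad, nose within 6.5 mm of the back stop, side within 6 mm of the right wall, with the kerb behind its tail (x of tray in the frame of stand above 0.0115 m and y of tray in the frame of stand below -0.031 m and z of tray in the frame of stand between 0.003 and 0.009 m and angle between the x axis of tray and the x axis of stand, either way round below 0.07 rad and angle between tray's own z axis and vertical below 0.05 rad and linear speed of tray below 0.01 m/s); the robot touches nothing.
It fails at once if the tray is tipped by more than 0.4 rad (the pins would spill) (angle between tray's own z axis and vertical above 0.4 rad).
It fails at once if the tray is rammed against the back stop (over 50 N) (contact force between tray and back_stop above 50 N).
It fails at once if a bystander is moved by more than 30 mm (distance of any of canister, jade_pick, copper_pick, pitch_pipe, drum_key, glass_slide from where it was at the start of the episode above 0.03 m).
It also fails if it takes over 58 s, if anything falls off the work surface, if the arm or the gripper's body presses on something with over 40 N, if the wrist force passes 120 N, or if a joint passes its speed limit or range.

## Working session

There is one attempt and no reset: what is moved stays moved. The work goes in short steps, Python scripts to look and compute and a tool call to move; the robot and the scene stay as the last step left them, time stands still between calls to the robot, and variables do not carry over. Pictures are saved under pics/ and viewed, at most 10 in all, crops included, and the job is handed in when it is done.

Besides the shell and the picture viewer there is one more tool, called after "Emit:" as name(argument=value, ...) on one line, values as JSON. carry_out: Moves the arm, as the interface text tells. Its arguments: {"type":"object","properties":{"deltas":{"type":"array","items":{"type":"array","items":{"type":"array","items":{"type":"number"}}}}},"required":["deltas"]}

```bash
mkdir -p pics
python3 - <<'E'
from rig import telemetry,capture,camera_info,bot
import cv2
for n in("side","top"):
    im=capture(n);cv2.imwrite(f"pics/{n}0.png",im[:,:,::-1]);print(n,camera_info(n))
print(telemetry.read_state())
print(bot.tcp_to_grasp)
E
```

```text
side {'mtx': array([[427.28710871,   0.        , 276.12459637],
       [  0.        , 427.28710871, 209.92086429],
       [  0.        ,   0.        ,   1.        ]]), 'k1': -0.1097719233093782, 'cam_to_world': array([[-0.9888884 , -0.11531159,  0.09382412,  0.49120684],
       [-0.14801785,  0.70515452, -0.69343191,  0.68706881],
       [ 0.01380023, -0.69961442, -0.7143873 ,  0.78109063],
       [ 0.        ,  0.        ,  0.        ,  1.        ]])}
top {'mtx': array([[456.47171662,   0.        , 280.8318915 ],
       [  0.        , 456.47171662, 198.16393403],
       [  0.        ,   0.        ,   1.        ]]), 'k1': -0.03995012585792518, 'cam_to_world': array([[-4.17581053e-03, -9.83698882e-01,  1.79775058e-01,
         3.40018672e-01],
       [-9.99876900e-01,  1.38826930e-03, -1.56287394e-02,
        -3.28197306e-03],
       [ 1.51243973e-02, -1.79818191e-01, -9.83583586e-01,
         1.46936854e+00],
       [ 0.00000000e+00,  0.00000000e+00,  0.00000000e+00,
         1.00000000e+00]])}
{'time_s': 0.1, 'joint_positions': array([ 5.78400727e+01,  3.02724262e+01,  8.21481255e+01, -8.15536850e-04,
        6.76895279e+01, -1.02257985e+01]), 'qvel': array([-0.00241327, -0.11090338, -0.18025503, -0.05701049,  0.01696126,
       -0.08547801]), 'tau': array([-3.51161907e-04, -4.40982735e+01, -1.77150285e+01,  6.34911004e-02,
        5.33739477e-02, -3.06729908e-05]), 'position': array([0.23307232, 0.57921489, 0.2216876 ]), 'tcp_rot': array([[-9.27615773e-01,  3.73534409e-01, -1.01150285e-03],
       [ 3.73535635e-01,  9.27614393e-01, -1.63347258e-03],
       [ 3.28126388e-04, -1.89306729e-03, -9.99998154e-01]]), 'force': array([-1.46293226,  0.46793271,  0.42407507]), 'moment': array([0.03759388, 0.0452264 , 0.0862745 ]), 'grasp_force': 0.0, 'opening': 0.9995483723546148}
0.0187
```

View pics/side0.png

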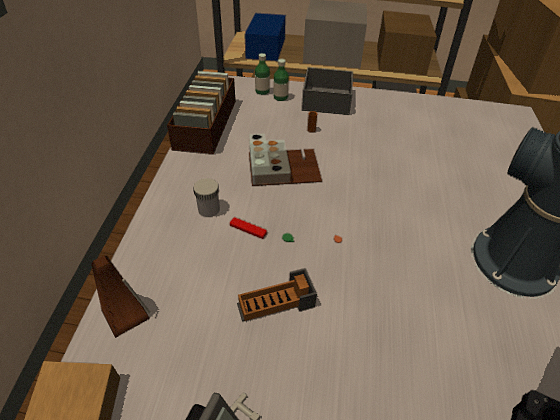

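View pics/top0.png

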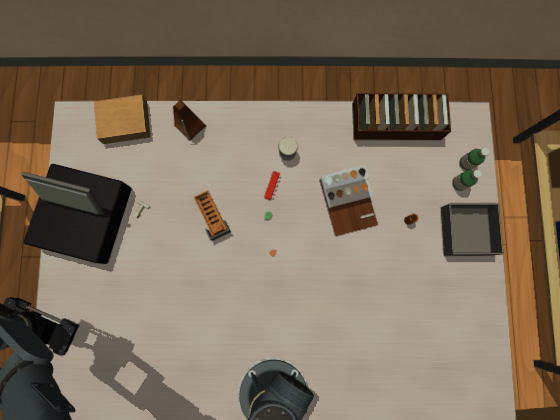

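The tray in its holder is at about side (277,298) / top (212,213). The stand is at about side (285,160) / top (349,200), with its mouth facing the robot. I'll enlarge these areas to read corners.

Run:
```python
import cv2,numpy as np
s=cv2.imread("pics/side0.png");t=cv2.imread("pics/top0.png")
def c(im,x,y,w,h,k):
    o=cv2.resize(im[y:y+h,x:x+w],None,fx=k,fy=k,interpolation=cv2.INTER_CUBIC)
    o=cv2.convertScaleAbs(o,alpha=1.5,beta=10)
    for i in range(0,w,10): cv2.putText(o,str(x+i),(i*k,8),0,.3,(0,0,255)); cv2.line(o,(i*k,10),(i*k,14),(0,0,255))
    for j in range(10,h,10): cv2.putText(o,str(y+j),(0,j*k+3),0,.3,(0,0,255)); cv2.line(o,(20,j*k),(24,j*k),(0,0,255))
    return o
cv2.imwrite("pics/a.png",np.vstack([c(s,230,262,100,65,4*2)[:, :800][:, :],]))
cv2.imwrite("pics/b.png",c(s,240,128,90,65,8))
cv2.imwrite("pics/c.png",np.hstack([c(t,185,180,55,70,7),c(t,318,160,58,80,7)[:490]]))
```

```text
(no output)
```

View pics/a.png

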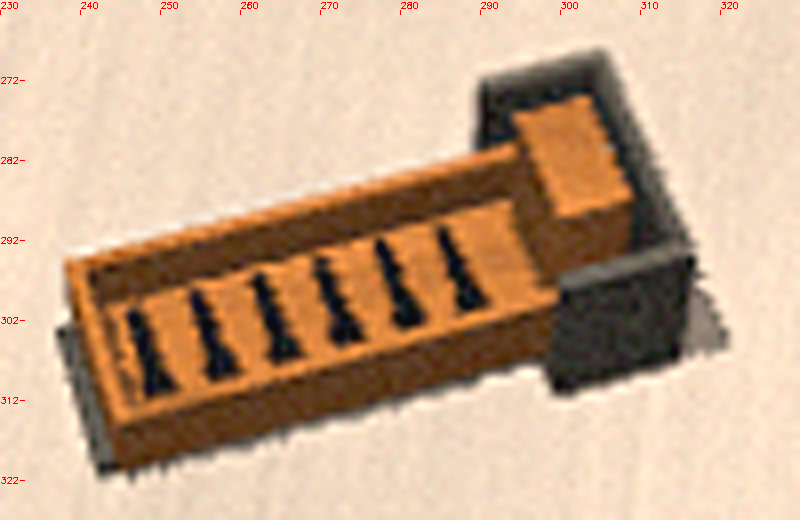

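View pics/b.png

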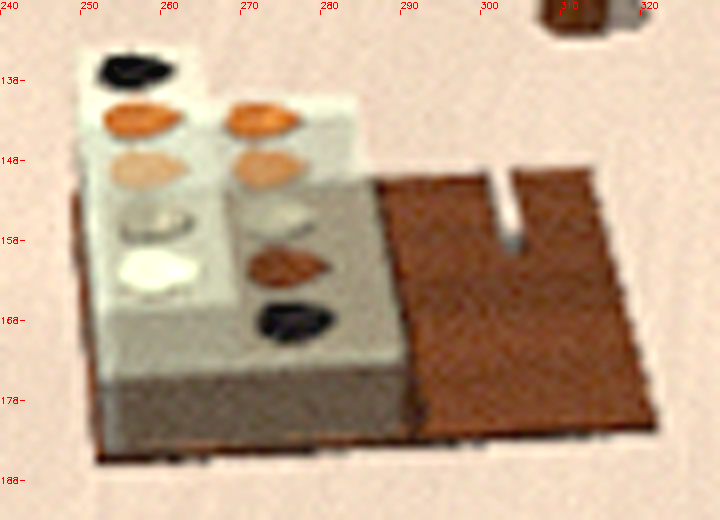

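View pics/c.png

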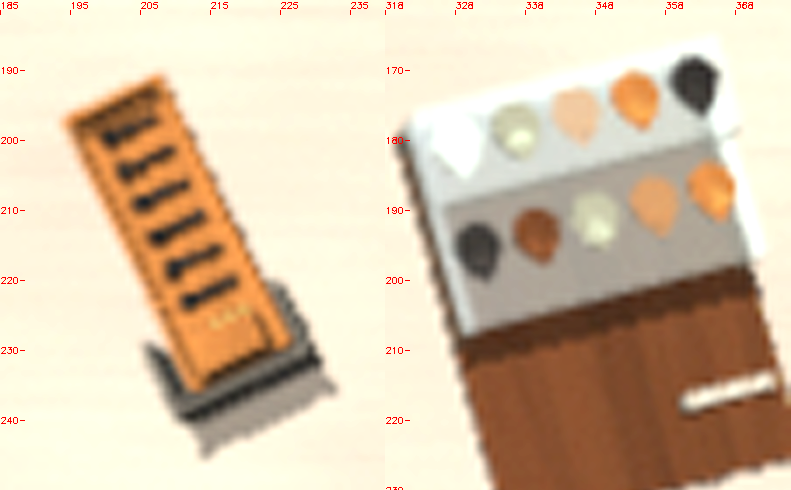

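Readings: side crop a shows tray nose corners at (244.7,314.4) and (238.4,294.4), plus the tab top quad. Crop b shows the plate corners, kerb and roof edge. Crop c shows the same from the top. I'll fit planar poses jointly.

```bash
cat > h.py <<'E'
import numpy as np
from rig import camera_info
from scipy.optimize import least_squares
def proj(n,P):
    c=camera_info(n);T=np.linalg.inv(c["cam_to_world"])
    p=np.atleast_2d(P)@T[:3,:3].T+T[:3,3];s=p[:,:2]/p[:,2:]
    s=s*(1+c["k1"]*(s**2).sum(1,keepdims=True))
    return s@c["mtx"][:2,:2].T+c["mtx"][:2,2]
def place(q,L):
    L=np.atleast_2d(np.array(L,float))/1000;c,s=np.cos(q[2]),np.sin(q[2])
    return np.c_[q[0]+c*L[:,0]-s*L[:,1],q[1]+s*L[:,0]+c*L[:,1],L[:,2]]
def fit(obs,q0):
    f=lambda q:np.concatenate([(proj(n,place(q,[o[0] for o in l]))-np.array([o[1] for o in l])).ravel() for n,l in obs.items()])
    r=least_squares(f,q0,loss="soft_l1");return r.x,f(r.x).reshape(-1,2)
E
python3 - <<'E'
from h import *
np.set_printoptions(precision=4,suppress=True)
z=lambda u,v,x,y,k:((u+.5)/k-.5+x,(v+.5)/k-.5+y)
A=lambda u,v:z(u,v,230,262,8);B=lambda u,v:z(u,v,240,128,8);C=lambda u,v:z(u,v,185,180,7);D=lambda u,v:z(u-385,v,318,160,7)
tr={"side":[((70,25,30),A(118,422)),((70,-25,30),A(68,260)),((-50,-17,56),A(515,112)),((-70,-17,56),A(592,96)),((-70,17,56),A(632,197)),((-50,17,56),A(560,215))],
"top":[((70,25,30),C(65,122)),((70,-25,30),C(163,75)),((-70,25,30),C(195,388)),((-70,-25,30),C(290,345))]}
st={"side":[((-97,76,6),B(658,428)),((97,76,6),B(97,455)),((-97,-68,6),B(592,167)),((-60,-18,16),B(514,237)),((-7,76,45),B(408,357)),((-7,-68,45),B(375,178))],
"top":[((-7,76,45),D(462,336)),((-7,-68,45),D(750,265)),((-60,-18,16),D(683,402)),((-60,-62,16),D(775,380)),((97,76,6),D(402,130)),((-97,76,6),(334,235)),((-97,-68,6),(378,226))]}
for nm,o in(("tray",tr),("stand",st)):
    q0=[.35,.2,.3] if nm=="tray" else [.4,-.15,0]
    for k in("side","top",None):
        q,r=fit(o if k is None else {k:o[k]},q0);print(nm,k,q,np.degrees(q[2]))
    print(r)
E
```

```text
tray side [0.5585 0.203  0.4632] 26.541165943152794
tray top [0.5565 0.1996 0.4596] 26.33362415509666
tray None [0.5581 0.2022 0.4615] 26.44011433898121
[[-0.0911 -0.367 ]
 [-0.138  -0.317 ]
 [ 0.4804 -0.2562]
 [-0.1041 -0.615 ]
 [ 0.7187 -0.2644]
 [ 0.4851 -0.0264]
 [-1.0137 -0.737 ]
 [-0.8634 -0.8538]
 [-1.0112  0.2871]
 [-0.2691 -0.6156]]
stand side [ 0.597  -0.2448  0.2446] 14.014204813013414
stand top [ 0.5963 -0.2503  0.226 ] 12.947736153706236
stand None [ 0.5965 -0.2483  0.2343] 13.422781159076534
[[  0.6838  -0.5005]
 [ -0.1969  -0.5477]
 [  1.0584  -0.0319]
 [  0.9295  -0.4288]
 [ -0.2392  -1.0754]
 [ -1.557  -10.9458]
 [ -0.3428  -0.6795]
 [  2.0588  -0.9664]
 [ -0.6856   0.3794]
 [ -0.7656   0.3543]
 [ -1.1833   0.3245]
 [ -0.1101   0.6709]
 [ -1.2924  -0.7846]]
```

```bash
cat >> h.py <<'E'
def plan(xy,z,ydir_deg):
    """scaled shift (tool axes) and turn about tool z to bring TCP to xy,z with tool y along ydir"""
    from rig import telemetry
    s=telemetry.read_state();R=s["tcp_rot"];d=R.T@(np.array([*xy,z])-s["position"])
    a=(ydir_deg-np.degrees(np.arctan2(R[1,1],R[0,1]))+180)%360-180
    print("pos",s["position"].round(4),"shift",(d/.15).round(3),"turn_z",round(-a/360,4),"t",s["time_s"].round(2) if hasattr(s["time_s"],"round") else s["time_s"],"op",round(float(s["opening"]),3),"F",np.round(s["force"],1))
E
python3 - <<'E'
from h import *
np.set_printoptions(precision=4,suppress=True)
z=lambda u,v,x,y,k:((u+.5)/k-.5+x,(v+.5)/k-.5+y)
B=lambda u,v:z(u,v,240,128,8);D=lambda u,v:z(u-385,v,318,160,7)
st={"side":[((-97,76,6),B(658,428)),((97,76,6),B(97,455)),((-97,-68,6),B(592,167)),((-60,-18,16),B(514,237)),((-7,76,45),B(408,357))],
"top":[((-7,76,45),D(462,336)),((-60,-18,16),D(683,402)),((-60,-62,16),D(775,380)),((97,76,6),D(402,130)),((-97,76,6),(334,235)),((-97,-68,6),(378,226))]}
for k in("side","top",None):
    q,r=fit(st if k is None else {k:st[k]},[.6,-.25,.23]);print(k,q,np.degrees(q[2]))
print(r)
T=[.5581,.2022,np.radians(26.44)]
g=place(T,[-5,0,0])[0];print(g);plan(g[:2],.15,116.44)
E
```

```text
side [ 0.5978 -0.2453  0.2513] 14.398408117456269
top [ 0.5967 -0.2509  0.2258] 12.9380830251951
None [ 0.5972 -0.249   0.2381] 13.644101118769346
[[ 0.5116 -0.7933]
 [-0.3066 -0.6606]
 [ 0.7202 -0.2718]
 [ 0.6584 -0.6548]
 [-0.3786 -1.2849]
 [-0.0979 -0.8269]
 [-0.4165  0.1104]
 [-0.5131  0.0357]
 [-1.0648  0.2125]
 [ 0.2346  0.4983]
 [-1.0009 -1.1211]]
[0.5536 0.2    0.    ]
pos [0.2331 0.5792 0.2217] shift [-2.927 -1.546  0.48 ] turn_z -0.1344 t 0.1 op 1.0 F [-1.5  0.5  0.4]
```

Emit:
carry_out(deltas=[[[-0.1,-0.05,0,0,0,0,-1],[-0.25,-0.13,0,0,0,0,-1],[-0.4,-0.21,0,0,0,0,-1],[-0.55,-0.29,0,0,0,0,-1],[-0.7,-0.37,0,0,0,0,-1],[-0.8,-0.42,0,0,0,0,-1],[-0.9,-0.47,0,0,0,0,-1],[-0.95,-0.5,0,0,0,0,-1],[-1,-0.52,0,0,0,0,-1],[-1,-0.52,0,0,0,0,-1]]])

```text
time_s: 0.93
position: [0.3442, 0.4506, 0.2224]
tcp_rot: [[-0.927, 0.375, -0.0], [0.375, 0.927, -0.0], [-0.0, -0.0, -1.0]]
force: [0.4, -0.3, 0.7]
opening: 1.002
grasp_force: 0.0
```

Emit:
carry_out(deltas=[[[-0.1,-0.05,0,0,0,0,-1],[-0.25,-0.13,0,0,0,0,-1],[-0.4,-0.21,0,0,0,0,-1],[-0.55,-0.29,0,0,0,0,-1],[-0.7,-0.37,0,0,0,0,-1],[-0.8,-0.42,0,0,0,0,-1],[-0.9,-0.47,0,0,0,0,-1],[-0.95,-0.5,0,0,0,0,-1],[-1,-0.52,0,0,0,0,-1],[-1,-0.52,0,0,0,0,-1]]])

```text
time_s: 1.77
position: [0.4541, 0.3229, 0.2225]
tcp_rot: [[-0.927, 0.374, 0.0], [0.374, 0.927, 0.0], [-0.0, 0.0, -1.0]]
force: [-0.1, 0.0, -0.0]
opening: 1.001
grasp_force: 0.0
```

Emit:
carry_out(deltas=[[[-0.1,-0.05,0,0,0,-0.01,-1],[-0.25,-0.13,0,0,0,-0.025,-1],[-0.4,-0.21,0.1,0,0,-0.04,-1],[-0.55,-0.29,0.2,0,0,-0.055,-1],[-0.7,-0.37,0.3,0,0,-0.07,-1],[-0.8,-0.42,0.4,0,0,-0.085,-1],[-0.9,-0.47,0.45,0,0,-0.1,-1],[-0.93,-0.5,0.48,0,0,-0.115,-1],[-0.93,-0.51,0.48,0,0,-0.13,-1],[-0.93,-0.51,0.48,0,0,-0.134,-1]]])

```text
time_s: 2.6
position: [0.5537, 0.2004, 0.1498]
tcp_rot: [[-0.895, -0.446, -0.002], [-0.446, 0.895, 0.0], [0.002, 0.001, -1.0]]
force: [-0.4, 0.5, 0.6]
opening: 0.994
grasp_force: 0.0
```

Run:
```python
from h import *
from rig import capture
import cv2
plan([.5536,.2],.15,116.44)
t=capture("top");s=capture("side")
a=cv2.resize(t[150:270,160:280],(400,400),interpolation=2);b=cv2.resize(s[230:350,220:340],(400,400),interpolation=2)
cv2.imwrite("pics/d.png",cv2.convertScaleAbs(np.hstack([a,b])[:,:,::-1],alpha=1.4))
```

```text
pos [0.5537 0.2004 0.1498] shift [ 0.002 -0.002 -0.002] turn_z 0.0002 t 2.6 op 0.994 F [-0.4  0.5  0.6]
```

View pics/d.png

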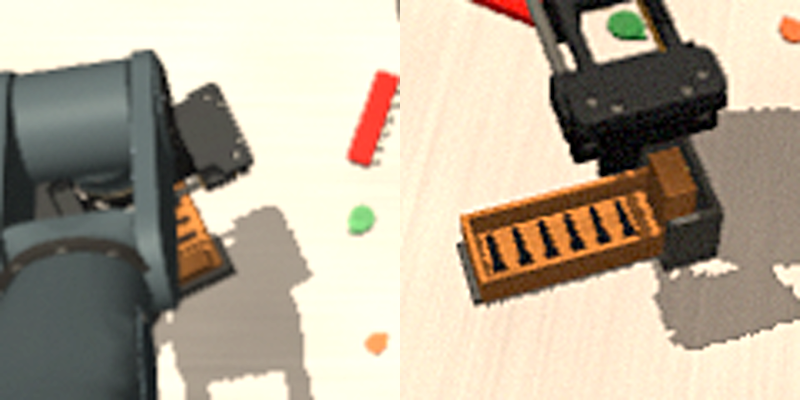

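The side view shows the gripper straddling over the tray's middle and aligned with it. The tray sits at crop (580,235). Descending.

Emit:
carry_out(deltas=[[[0,0,0.1,0,0,0,-1],[0,0,0.25,0,0,0,-1],[0,0,0.4,0,0,0,-1],[0,0,0.55,0,0,0,-1],[0,0,0.68,0,0,0,-1],[0,0,0.78,0,0,0,-1],[0,0,0.85,0,0,0,-1],[0,0,0.9,0,0,0,-1],[0,0,0.93,0,0,0,-1],[0,0,0.93,0,0,0,-1]]])

```text
time_s: 3.53
position: [0.554, 0.2002, 0.0106]
tcp_rot: [[-0.896, -0.443, -0.001], [-0.443, 0.896, -0.0], [0.001, 0.0, -1.0]]
force: [0.4, 0.7, -0.3]
opening: 1.002
grasp_force: 0.0
```

Emit:
carry_out(deltas=[[[0,0,0,0,0,0,0],[0,0,0,0,0,0,0.2],[0,0,0,0,0,0,0.4],[0,0,0,0,0,0,0.7],[0,0,0,0,0,0,1],[0,0,0,0,0,0,1],[0,0,0,0,0,0,1],[0,0,0,0,0,0,1],[0,0,0,0,0,0,1],[0,0,0,0,0,0,1]]])

```text
time_s: 4.37
position: [0.5544, 0.1999, 0.0113]
tcp_rot: [[-0.896, -0.443, 0.0], [-0.443, 0.896, 0.0], [-0.0, -0.0, -1.0]]
force: [-0.4, -1.1, 2.1]
opening: 0.572
grasp_force: 30.0
```

Emit:
carry_out(deltas=[[[0,0,-0.02,0,0,0,1],[0,0,-0.06,0,0,0,1],[0,0,-0.12,0,0,0,1],[0,0,-0.2,0,0,0,1],[0,0,-0.3,0,0,0,1],[0,0,-0.42,0,0,0,1],[0,0,-0.55,0,0,0,1],[0,0,-0.7,0,0,0,1],[0,0,-0.8,0,0,0,1],[0,0,-0.8,0,0,0,1]]])

```text
time_s: 5.2
position: [0.5567, 0.2004, 0.1355]
tcp_rot: [[-0.896, -0.443, 0.008], [-0.443, 0.896, 0.001], [-0.008, -0.002, -1.0]]
force: [0.8, 1.7, -5.0]
opening: 0.566
grasp_force: 30.0
```

Run:
```python
from h import *
S=[.5972,-.249,np.radians(13.64)]
from rig import capture
import cv2
p=place(S,[-95,34,0])[0];print(p);plan(p[:2],.13,103.64)
s=capture("side");cv2.imwrite("pics/e.png",cv2.convertScaleAbs(cv2.resize(s[180:350,200:400],(800,600)[:1]+(600,))[:,:,::-1] if 0 else cv2.resize(s[190:340,200:400],(800,600),interpolation=2)[:,:,::-1],alpha=1.4))
```

```text
[ 0.49686142 -0.23836187  0.        ]
pos [0.5567 0.2004 0.1355] shift [ 1.655 -2.445  0.029] turn_z 0.0352 t 5.2 op 0.566 F [ 0.8  1.7 -5. ]
```

View pics/e.png

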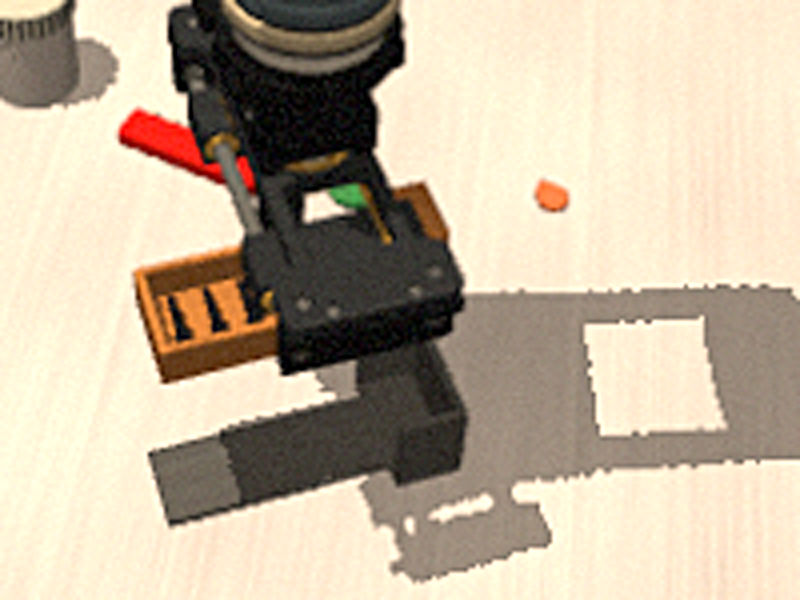

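The tray is level in the grip and clear of the holder. I'll carry it to a point in front of the stand's left half.

Emit:
carry_out(deltas=[[[0.01,-0.015,0,0,0,0,1],[0.04,-0.06,0,0,0,0,1],[0.09,-0.135,0,0,0,0,1],[0.16,-0.235,0,0,0,0,1],[0.23,-0.34,0,0,0,0,1],[0.3,-0.44,0,0,0,0,1],[0.37,-0.545,0,0,0,0,1],[0.44,-0.65,0,0,0,0,1],[0.5,-0.74,0,0,0,0,1],[0.55,-0.81,0,0,0,0,1]]])

```text
time_s: 6.08
position: [0.5329, 0.052, 0.1301]
tcp_rot: [[-0.897, -0.442, -0.003], [-0.442, 0.897, -0.0], [0.003, 0.001, -1.0]]
force: [0.1, -0.7, -5.6]
opening: 0.57
grasp_force: 30.0
```

Emit:
carry_out(deltas=[[[0.05,-0.08,0,0,0,0,1],[0.11,-0.16,0,0,0,0,1],[0.16,-0.24,0,0,0,0,1],[0.22,-0.33,0,0,0,0,1],[0.28,-0.41,0,0,0,0,1],[0.33,-0.49,0,0,0,0,1],[0.39,-0.57,0,0,0,0,1],[0.44,-0.65,0,0,0,0,1],[0.5,-0.74,0,0,0,0,1],[0.55,-0.82,0,0,0,0,1]]])

```text
time_s: 6.92
position: [0.5136, -0.0938, 0.1304]
tcp_rot: [[-0.897, -0.443, -0.002], [-0.443, 0.897, 0.0], [0.001, 0.001, -1.0]]
force: [0.9, -0.8, -5.1]
opening: 0.572
grasp_force: 30.0
```

Emit:
carry_out(deltas=[[[0.06,-0.09,0,0,0,0.004,1],[0.13,-0.19,0,0,0,0.008,1],[0.2,-0.29,0,0,0,0.012,1],[0.27,-0.39,0,0,0,0.016,1],[0.34,-0.49,0,0,0,0.02,1],[0.4,-0.6,0,0,0,0.024,1],[0.46,-0.69,0,0,0,0.028,1],[0.51,-0.76,0,0,0,0.032,1],[0.54,-0.8,0,0,0,0.035,1],[0.55,-0.815,0,0,0,0.035,1]]])

```text
time_s: 7.75
position: [0.4942, -0.2398, 0.1307]
tcp_rot: [[-0.972, -0.235, -0.001], [-0.235, 0.972, 0.0], [0.001, 0.0, -1.0]]
force: [1.1, -0.1, -4.3]
opening: 0.57
grasp_force: 30.0
```

Run:
```python
from h import *
plan([.4969,-.2384],.02,103.64)
from rig import capture
import cv2
def c(im,x,y,w,h,k):
    o=cv2.convertScaleAbs(cv2.resize(im[y:y+h,x:x+w],None,fx=k,fy=k,interpolation=2)[:,:,::-1],alpha=1.5,beta=10)
    for i in range(0,w,10): cv2.putText(o,str(x+i),(i*k,8),0,.3,(0,0,255)); cv2.line(o,(i*k,10),(i*k,14),(0,0,255))
    for j in range(10,h,10): cv2.putText(o,str(y+j),(0,j*k+3),0,.3,(0,0,255))
    return o
cv2.imwrite("pics/f.png",c(capture("side"),240,125,110,80,7))
```

```text
pos [ 0.4942 -0.2398  0.1307] shift [-0.02   0.005  0.738] turn_z -0.0002 t 7.75 op 0.57 F [ 1.1 -0.1 -4.3]
```

View pics/f.png

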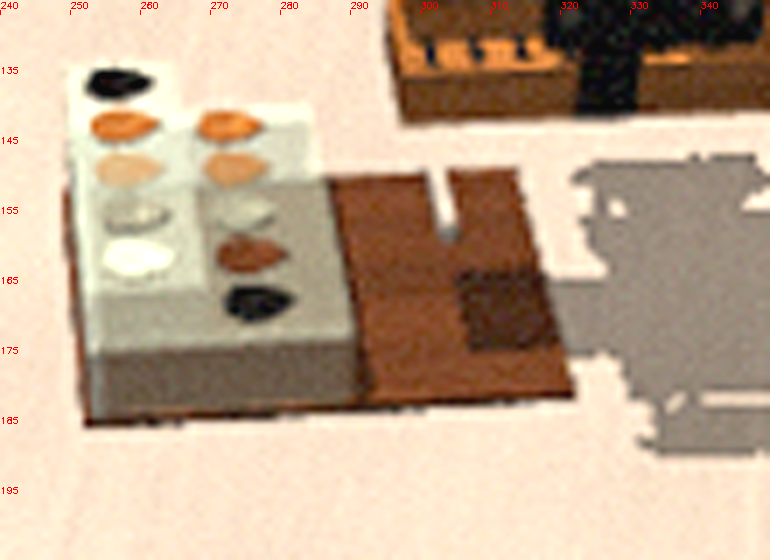

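The tray hangs level at side (345,118), in front of the stand's left half, with its nose short of the roof edge. I'll descend to about 4 mm above the floor.

Emit:
carry_out(deltas=[[[0,0,0.05,0,0,0,1],[0,0,0.15,0,0,0,1],[0,0,0.27,0,0,0,1],[0,0,0.4,0,0,0,1],[0,0,0.52,0,0,0,1],[0,0,0.62,0,0,0,1],[0,0,0.69,0,0,0,1],[0,0,0.74,0,0,0,1],[0,0,0.77,0,0,0,1],[0,0,0.77,0,0,0,1]]])

```text
time_s: 8.63
position: [0.4948, -0.238, 0.0148]
tcp_rot: [[-0.971, -0.238, -0.001], [-0.238, 0.971, 0.001], [0.001, 0.001, -1.0]]
force: [-0.9, 0.3, -5.0]
opening: 0.571
grasp_force: 30.0
```

Run:
```python
from h import *
S=[.5972,-.249,np.radians(13.64)]
for x in(-95,-63):
    p=place(S,[x,34,0])[0];plan(p[:2],.0115,103.64)
from rig import capture
import cv2
def c(im,x,y,w,h,k):
    o=cv2.convertScaleAbs(cv2.resize(im[y:y+h,x:x+w],None,fx=k,fy=k,interpolation=2)[:,:,::-1],alpha=1.5,beta=10)
    for i in range(0,w,10): cv2.putText(o,str(x+i),(i*k,8),0,.3,(0,0,255)); cv2.line(o,(i*k,10),(i*k,14),(0,0,255))
    for j in range(10,h,10): cv2.putText(o,str(y+j),(0,j*k+3),0,.3,(0,0,255))
    return o
cv2.imwrite("pics/g.png",c(capture("side"),240,125,110,80,7))
```

```text
pos [ 0.4948 -0.238   0.0148] shift [-0.013 -0.006  0.022] turn_z 0.0003 t 8.6333 op 0.571 F [-0.9  0.3 -5. ]
pos [ 0.4948 -0.238   0.0148] shift [-0.226 -0.006  0.022] turn_z 0.0003 t 8.6333 op 0.571 F [-0.9  0.3 -5. ]
```

View pics/g.png

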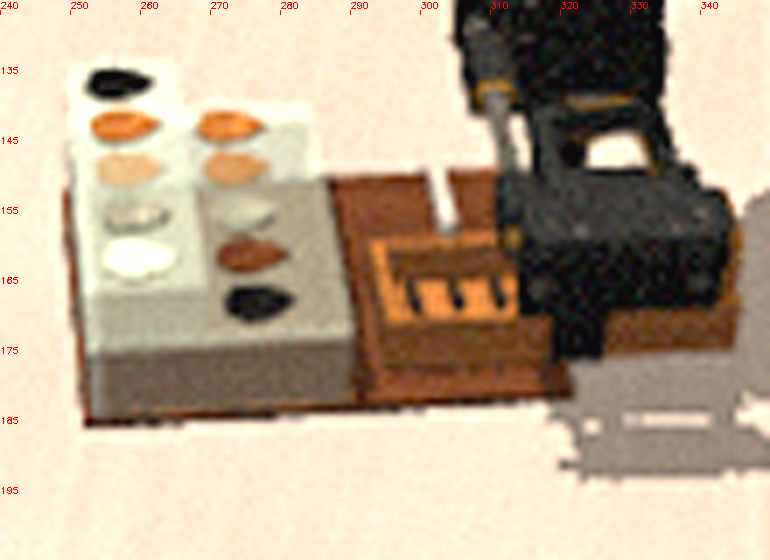

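The tray is level in front of the roof, with its nose at side (293,172) and the right side clear of the kerb. I'll slide the nose under the roof edge, set it down and open part-way.

Emit:
carry_out(deltas=[[[-0.02,0,0,0,0,0,1],[-0.06,0,0,0,0,0,1],[-0.11,0,0,0,0,0,1],[-0.15,0,0,0,0,0,1],[-0.19,0,0,0,0,0,1],[-0.21,0,0,0,0,0,1],[-0.21,0,0.005,0,0,0,1],[-0.21,0,0.012,0,0,0,1],[-0.21,0,0.02,0,0,0,1],[-0.21,0,0.023,0,0,0,1]]])

```text
time_s: 9.52
position: [0.5249, -0.2309, 0.0117]
tcp_rot: [[-0.972, -0.237, -0.001], [-0.237, 0.972, 0.001], [0.001, 0.001, -1.0]]
force: [-0.4, -1.7, -5.0]
opening: 0.572
grasp_force: 30.0
```

Emit:
carry_out(deltas=[[[0,0,0.002,0,0,0,1],[0,0,0.004,0,0,0,1],[0,0,0.006,0,0,0,1],[0,0,0.007,0,0,0,1],[0,0,0.007,0,0,0,1],[0,0,0.007,0,0,0,1],[0,0,0.007,0,0,0,1],[0,0,0.007,0,0,0,1],[0,0,0.007,0,0,0,1],[0,0,0.007,0,0,0,1]]])

```text
time_s: 10.35
position: [0.5253, -0.2311, 0.0113]
tcp_rot: [[-0.972, -0.237, -0.0], [-0.237, 0.972, 0.0], [0.0, 0.0, -1.0]]
force: [-2.9, -0.8, 1.0]
opening: 0.574
grasp_force: 30.0
```

Floor contact (Fz now +1). Opening part-way.

Emit:
carry_out(deltas=[[[0,0,0,0,0,0,-0.2],[0,0,0,0,0,0,-0.3],[0,0,0,0,0,0,-0.4],[0,0,0,0,0,0,-0.47],[0,0,0,0,0,0,-0.47],[0,0,0,0,0,0,-0.47],[0,0,0,0,0,0,-0.47],[0,0,0,0,0,0,-0.47],[0,0,0,0,0,0,-0.47],[0,0,0,0,0,0,-0.47]]])

```text
time_s: 11.18
position: [0.5256, -0.2311, 0.011]
tcp_rot: [[-0.972, -0.237, 0.0], [-0.237, 0.972, -0.0], [-0.0, -0.0, -1.0]]
force: [0.3, 0.2, 0.3]
opening: 0.737
grasp_force: 0.0
```

Emit:
carry_out(deltas=[[[0,0,-0.02,0,0,0,-0.47],[0,0,-0.06,0,0,0,-0.47],[0,0,-0.12,0,0,0,-0.47],[0,0,-0.2,0,0,0,-0.47],[0,0,-0.28,0,0,0,-0.47],[0,0,-0.36,0,0,0,-0.47],[0,0,-0.44,0,0,0,-0.47],[0,0,-0.5,0,0,0,-0.47],[0,0,-0.53,0,0,0,-0.47],[0,0,-0.53,0,0,0,-0.47]]])

```text
time_s: 12.02
position: [0.5263, -0.2316, 0.0922]
tcp_rot: [[-0.972, -0.237, 0.002], [-0.237, 0.972, -0.002], [-0.002, -0.002, -1.0]]
force: [-0.3, -0.6, 0.6]
opening: 0.734
grasp_force: 0.0
```

Run:
```python
from h import *
S=[.5972,-.249,np.radians(13.64)]
# tab at tray x -60, grasp was tray x -5 => 55 mm back along tray from the release TCP
c,s=np.cos(S[2]),np.sin(S[2]);r=np.array([.5253,-.2311])
d=r-S[:2];print("release TCP in stand",c*d[0]+s*d[1],-s*d[0]+c*d[1])
t=r-.055*np.array([c,s]);plan(t,.09,103.64);plan(t,.035,103.64)
from rig import capture
import cv2
def C(im,x,y,w,h,k):
    o=cv2.convertScaleAbs(cv2.resize(im[y:y+h,x:x+w],None,fx=k,fy=k,interpolation=2)[:,:,::-1],alpha=1.5,beta=10)
    for i in range(0,w,10): cv2.putText(o,str(x+i),(i*k,8),0,.3,(0,0,255)); cv2.line(o,(i*k,10),(i*k,14),(0,0,255))
    for j in range(10,h,10): cv2.putText(o,str(y+j),(0,j*k+3),0,.3,(0,0,255))
    return o
cv2.imwrite("pics/i.png",C(capture("side"),240,125,110,80,7))
```

```text
release TCP in stand -0.06565098683219744 0.03435066124485282
pos [ 0.5263 -0.2316  0.0922] shift [0.372 0.005 0.014] turn_z 0.0002 t 12.0167 op 0.734 F [-0.3 -0.6  0.6]
pos [ 0.5263 -0.2316  0.0922] shift [0.373 0.006 0.38 ] turn_z 0.0002 t 12.0167 op 0.734 F [-0.3 -0.6  0.6]
```

View pics/i.png

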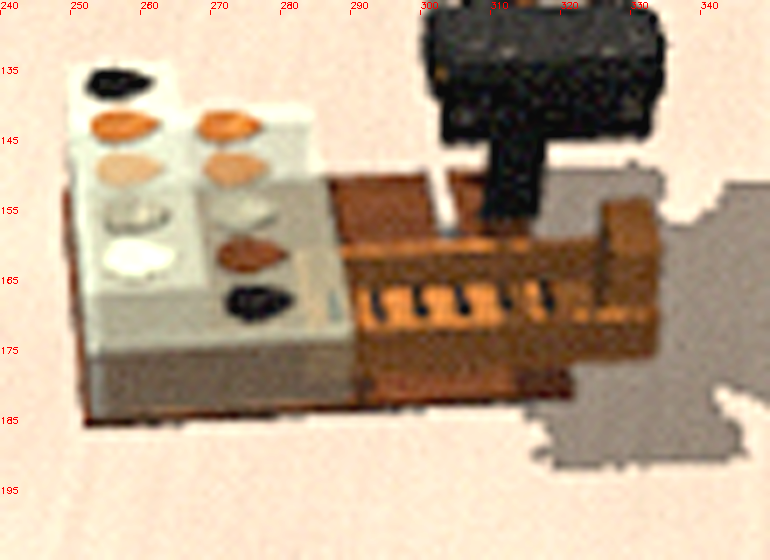

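The tray is flat on the stand's floor. Its nose shows under the clear roof at about (285,165), and the tab is free at (329,157). Next I'll go to the tab.

Emit:
carry_out(deltas=[[[0.03,0,0,0,0,0,-0.47],[0.09,0,0,0,0,0,-0.47],[0.17,0,0,0,0,0,-0.47],[0.25,0,0,0,0,0,-0.47],[0.32,0,0,0,0,0,-0.47],[0.36,0,0,0,0,0,-0.47],[0.372,0.005,0,0,0,0,-0.47],[0.372,0.005,0,0,0,0,-0.47],[0.372,0.005,0.03,0,0,0,-0.47],[0.372,0.005,0.06,0,0,0,-0.47]]])

```text
time_s: 12.9
position: [0.4719, -0.2439, 0.0816]
tcp_rot: [[-0.971, -0.237, 0.001], [-0.237, 0.971, -0.001], [-0.001, -0.001, -1.0]]
force: [-0.0, 0.1, 0.4]
opening: 0.735
grasp_force: 0.0
```

Emit:
carry_out(deltas=[[[0,0,0.05,0,0,0,-0.47],[0,0,0.1,0,0,0,-0.47],[0,0,0.16,0,0,0,-0.47],[0,0,0.22,0,0,0,-0.47],[0,0,0.27,0,0,0,-0.47],[0,0,0.3,0,0,0,-0.47],[0,0,0.315,0,0,0,-0.47],[0,0,0.315,0,0,0,-0.47],[0,0,0.315,0,0,0,-0.47],[0,0,0.315,0,0,0,-0.47]]])

```text
time_s: 13.73
position: [0.4714, -0.2438, 0.0346]
tcp_rot: [[-0.972, -0.237, 0.001], [-0.237, 0.972, -0.001], [-0.0, -0.001, -1.0]]
force: [0.1, -0.4, -0.7]
opening: 0.733
grasp_force: 0.0
```

Emit:
carry_out(deltas=[[[0,0,0,0,0,0,-0.1],[0,0,0,0,0,0,0],[0,0,0,0,0,0,0.1],[0,0,0,0,0,0,0.2],[0,0,0,0,0,0,0.4],[0,0,0,0,0,0,1],[0,0,0,0,0,0,1],[0,0,0,0,0,0,1],[0,0,0,0,0,0,1],[0,0,0,0,0,0,1]]])

```text
time_s: 14.57
position: [0.4712, -0.2438, 0.0344]
tcp_rot: [[-0.972, -0.237, 0.0], [-0.237, 0.972, -0.0], [-0.0, -0.0, -1.0]]
force: [-0.2, -1.7, 1.7]
opening: 0.386
grasp_force: 30.0
```

Emit:
carry_out(deltas=[[[-0.01,0,0,0,0,0,1],[-0.03,0,0,0,0,0,1],[-0.06,0,0,0,0,0,1],[-0.09,0,0,0,0,0,1],[-0.12,0,0,0,0,0,1],[-0.15,0,0,0,0,0,1],[-0.18,0,0,0,0,0,1],[-0.2,0,0,0,0,0,1],[-0.22,0,0,0,0,0,1],[-0.23,0,0,0,0,0,1]]])

```text
time_s: 15.4
position: [0.5034, -0.2348, 0.0344]
tcp_rot: [[-0.971, -0.238, -0.003], [-0.238, 0.971, 0.001], [0.003, 0.002, -1.0]]
force: [-5.7, -1.4, 6.4]
opening: 0.391
grasp_force: 30.0
```

Emit:
carry_out(deltas=[[[-0.02,0,0,0,0,0,1],[-0.05,0,0,0,0,0,1],[-0.08,0,0,0,0,0,1],[-0.11,0,0,0,0,0,1],[-0.14,0,0,0,0,0,1],[-0.17,0,0,0,0,0,1],[-0.19,0,0,0,0,0,1],[-0.2,0,0,0,0,0,1],[-0.21,0,0,0,0,0,1],[-0.21,0,0,0,0,0,1]]])

```text
time_s: 16.23
position: [0.5342, -0.2275, 0.0344]
tcp_rot: [[-0.971, -0.237, -0.002], [-0.237, 0.971, 0.001], [0.002, 0.001, -1.0]]
force: [-4.2, -0.6, 5.3]
opening: 0.38
grasp_force: 30.0
```

Emit:
carry_out(deltas=[[[-0.005,0,0,0,0,0,1],[-0.013,0,0,0,0,0,1],[-0.02,0,0,0,0,0,1],[-0.028,0,0,0,0,0,1],[-0.035,0,0,0,0,0,1],[-0.042,0,0,0,0,0,1],[-0.048,0,0,0,0,0,1],[-0.054,0,0,0,0,0,1],[-0.06,0,0,0,0,0,1],[-0.06,0,0,0,0,0,1]]])

```text
time_s: 17.07
position: [0.5427, -0.2254, 0.0344]
tcp_rot: [[-0.971, -0.237, -0.003], [-0.237, 0.971, 0.001], [0.003, 0.002, -1.0]]
force: [-4.4, -0.6, 5.2]
opening: 0.385
grasp_force: 30.0
```

Emit:
carry_out(deltas=[[[-0.001,0,0,0,0,0,1],[-0.002,0,0,0,0,0,1],[-0.003,0,0,0,0,0,1],[-0.004,0,0,0,0,0,1],[-0.005,0,0,0,0,0,1],[-0.006,0,0,0,0,0,1],[-0.007,0,0,0,0,0,1],[-0.008,0,0,0,0,0,1],[-0.009,0,0,0,0,0,1],[-0.01,0,0,0,0,0,1]]])

```text
time_s: 17.9
position: [0.5438, -0.2251, 0.0344]
tcp_rot: [[-0.971, -0.237, -0.003], [-0.237, 0.971, 0.001], [0.003, 0.002, -1.0]]
force: [-5.4, -2.3, 5.4]
opening: 0.386
grasp_force: 30.0
```

Emit:
carry_out(deltas=[[[-0.001,0,0,0,0,0,1],[-0.002,0,0,0,0,0,1],[-0.003,0,0,0,0,0,1],[-0.004,0,0,0,0,0,1],[-0.005,0,0,0,0,0,1],[-0.006,0,0,0,0,0,1],[-0.007,0,0,0,0,0,1],[-0.008,0,0,0,0,0,1],[-0.009,0,0,0,0,0,1],[-0.01,0,0,0,0,0,1]]])

```text
time_s: 18.73
position: [0.5453, -0.2248, 0.0344]
tcp_rot: [[-0.971, -0.237, -0.003], [-0.237, 0.971, 0.001], [0.003, 0.002, -1.0]]
force: [-6.2, -1.2, 5.2]
opening: 0.387
grasp_force: 30.0
```

Emit:
carry_out(deltas=[[[-0.001,0,0,0,0,0,1],[-0.002,0,0,0,0,0,1],[-0.003,0,0,0,0,0,1],[-0.004,0,0,0,0,0,1],[-0.005,0,0,0,0,0,1],[-0.006,0,0,0,0,0,1],[-0.007,0,0,0,0,0,1],[-0.008,0,0,0,0,0,1],[-0.009,0,0,0,0,0,1],[-0.01,0,0,0,0,0,1]]])

```text
time_s: 19.57
position: [0.5468, -0.2244, 0.0345]
tcp_rot: [[-0.971, -0.237, -0.003], [-0.237, 0.971, 0.001], [0.003, 0.002, -1.0]]
force: [-6.7, -1.4, 6.9]
opening: 0.384
grasp_force: 30.0
```

Emit:
carry_out(deltas=[[[-0.001,0,0,0,0,0,1],[-0.002,0,0,0,0,0,1],[-0.003,0,0,0,0,0,1],[-0.004,0,0,0,0,0,1],[-0.005,0,0,0,0,0,1],[-0.006,0,0,0,0,0,1],[-0.007,0,0,0,0,0,1],[-0.008,0,0,0,0,0,1],[-0.009,0,0,0,0,0,1],[-0.01,0,0,0,0,0,1]]])

```text
time_s: 20.4
position: [0.548, -0.2241, 0.0344]
tcp_rot: [[-0.971, -0.238, -0.004], [-0.238, 0.971, 0.001], [0.004, 0.002, -1.0]]
force: [-7.8, -2.0, 6.0]
opening: 0.388
grasp_force: 30.0
```

Emit:
carry_out(deltas=[[[-0.001,0,0,0,0,0,1],[-0.002,0,0,0,0,0,1],[-0.003,0,0,0,0,0,1],[-0.004,0,0,0,0,0,1],[-0.005,0,0,0,0,0,1],[-0.006,0,0,0,0,0,1],[-0.007,0,0,0,0,0,1],[-0.008,0,0,0,0,0,1],[-0.009,0,0,0,0,0,1],[-0.01,0,0,0,0,0,1]]])

```text
time_s: 21.23
position: [0.548, -0.2241, 0.0344]
tcp_rot: [[-0.971, -0.238, -0.007], [-0.238, 0.971, 0.001], [0.006, 0.002, -1.0]]
force: [-10.0, -3.2, 8.1]
opening: 0.388
grasp_force: 30.0
```

It meets the stop at TCP x 0.548. I'll back off about 2 mm and ease the downward pressure, then go sideways.

Emit:
carry_out(deltas=[[[0.004,0,-0.001,0,0,0,1],[0.008,0,-0.002,0,0,0,1],[0.012,0,-0.003,0,0,0,1],[0.016,0,-0.005,0,0,0,1],[0.018,0,-0.005,0,0,0,1],[0.018,0,-0.005,0,0,0,1],[0.018,0,-0.005,0,0,0,1],[0.018,0,-0.005,0,0,0,1],[0.018,0,-0.005,0,0,0,1],[0.018,0,-0.005,0,0,0,1]]])

```text
time_s: 22.07
position: [0.5481, -0.2243, 0.0347]
tcp_rot: [[-0.971, -0.237, -0.001], [-0.237, 0.971, 0.001], [0.001, 0.001, -1.0]]
force: [-4.0, -1.2, -2.0]
opening: 0.385
grasp_force: 30.0
```

Emit:
carry_out(deltas=[[[0.008,0,0,0,0,0,1],[0.008,-0.01,0,0,0,0,1],[0.008,-0.03,0,0,0,0,1],[0.008,-0.05,0,0,0,0,1],[0.008,-0.08,0,0,0,0,1],[0.008,-0.11,0,0,0,0,1],[0.008,-0.14,0,0,0,0,1],[0.008,-0.17,0,0,0,0,1],[0.008,-0.19,0,0,0,0,1],[0.008,-0.2,0,0,0,0,1]]])

```text
time_s: 22.9
position: [0.5549, -0.255, 0.0351]
tcp_rot: [[-0.972, -0.236, 0.001], [-0.236, 0.972, -0.0], [-0.0, -0.001, -1.0]]
force: [-0.6, -0.6, -5.1]
opening: 0.389
grasp_force: 30.0
```

Emit:
carry_out(deltas=[[[0,-0.01,0,0,0,0,1],[0,-0.03,0,0,0,0,1],[0,-0.06,0,0,0,0,1],[0,-0.09,0,0,0,0,1],[0,-0.12,0,0,0,0,1],[0,-0.15,0,0,0,0,1],[0,-0.175,0,0,0,0,1],[0,-0.195,0,0,0,0,1],[0,-0.205,0,0,0,0,1],[0,-0.21,0,0,0,0,1]]])

```text
time_s: 23.73
position: [0.5621, -0.285, 0.0351]
tcp_rot: [[-0.972, -0.237, 0.0], [-0.237, 0.972, -0.0], [-0.0, -0.0, -1.0]]
force: [0.5, 0.1, -4.9]
opening: 0.388
grasp_force: 30.0
```

Emit:
carry_out(deltas=[[[0,-0.001,0,0,0,0,1],[0,-0.002,0,0,0,0,1],[0,-0.004,0,0,0,0,1],[0,-0.006,0,0,0,0,1],[0,-0.008,0,0,0,0,1],[0,-0.01,0,0,0,0,1],[0,-0.012,0,0,0,0,1],[0,-0.014,0,0,0,0,1],[0,-0.016,0,0,0,0,1],[0,-0.016,0,0,0,0,1]]])

```text
time_s: 24.57
position: [0.5627, -0.2871, 0.0351]
tcp_rot: [[-0.972, -0.237, 0.0], [-0.237, 0.972, -0.0], [-0.0, -0.0, -1.0]]
force: [0.4, -0.8, -5.6]
opening: 0.388
grasp_force: 30.0
```

Run:
```python
from h import *
from rig import telemetry
s=telemetry.read_state();c,n=np.cos(np.radians(13.64)),np.sin(np.radians(13.64))
d=s["position"][:2]-np.array([.5480,-.2241]);print("tray est x,y",18+1e3*(c*d[0]+n*d[1]),34.3+1e3*(-n*d[0]+c*d[1]));R=np.array([[c,n],[-n,c]])
print(R@s["force"][:2],s["force"][2],s["moment"])
```

```text
tray est x,y 17.398532112269645 -30.400339377082005
[ 0.23647481 -0.84269047] -5.613740875021826 [0.02359205 0.18467251 0.03168501]
```

Emit:
carry_out(deltas=[[[0,-0.002,0,0,0,0,1],[0,-0.004,0,0,0,0,1],[0,-0.006,0,0,0,0,1],[0,-0.008,0,0,0,0,1],[0,-0.01,0,0,0,0,1],[0,-0.012,0,0,0,0,1],[0,-0.014,0,0,0,0,1],[0,-0.016,0,0,0,0,1],[0,-0.018,0,0,0,0,1],[0,-0.02,0,0,0,0,1]]])

```text
time_s: 25.4
position: [0.5634, -0.29, 0.0351]
tcp_rot: [[-0.972, -0.237, -0.0], [-0.237, 0.972, -0.0], [0.0, 0.0, -1.0]]
force: [-0.9, 0.3, -5.0]
opening: 0.385
grasp_force: 30.0
```

Emit:
carry_out(deltas=[[[0,-0.001,0,0,0,0,1],[0,-0.002,0,0,0,0,1],[0,-0.003,0,0,0,0,1],[0,-0.004,0,0,0,0,1],[0,-0.005,0,0,0,0,1],[0,-0.006,0,0,0,0,1],[0,-0.007,0,0,0,0,1],[0,-0.008,0,0,0,0,1],[0,-0.009,0,0,0,0,1],[0,-0.01,0,0,0,0,1]]])

```text
time_s: 26.23
position: [0.5637, -0.2914, 0.0351]
tcp_rot: [[-0.972, -0.237, -0.0], [-0.237, 0.972, -0.0], [0.0, 0.0, -1.0]]
force: [0.0, 0.7, -4.4]
opening: 0.389
grasp_force: 30.0
```

Emit:
carry_out(deltas=[[[0,-0.001,0,0,0,0,1],[0,-0.002,0,0,0,0,1],[0,-0.003,0,0,0,0,1],[0,-0.004,0,0,0,0,1],[0,-0.005,0,0,0,0,1],[0,-0.006,0,0,0,0,1],[0,-0.007,0,0,0,0,1],[0,-0.008,0,0,0,0,1],[0,-0.009,0,0,0,0,1],[0,-0.01,0,0,0,0,1]]])

```text
time_s: 27.07
position: [0.5641, -0.2929, 0.035]
tcp_rot: [[-0.972, -0.237, -0.0], [-0.237, 0.972, -0.0], [0.0, -0.0, -1.0]]
force: [0.3, -0.1, -4.2]
opening: 0.394
grasp_force: 30.0
```

Emit:
carry_out(deltas=[[[0,-0.001,0,0,0,0,1],[0,-0.002,0,0,0,0,1],[0,-0.003,0,0,0,0,1],[0,-0.004,0,0,0,0,1],[0,-0.005,0,0,0,0,1],[0,-0.006,0,0,0,0,1],[0,-0.007,0,0,0,0,1],[0,-0.008,0,0,0,0,1],[0,-0.009,0,0,0,0,1],[0,-0.01,0,0,0,0,1]]])

```text
time_s: 27.9
position: [0.5644, -0.2943, 0.035]
tcp_rot: [[-0.972, -0.237, -0.0], [-0.237, 0.972, -0.0], [0.0, 0.0, -1.0]]
force: [-0.6, -0.7, -4.7]
opening: 0.39
grasp_force: 30.0
```

Emit:
carry_out(deltas=[[[0,-0.001,0,0,0,0,1],[0,-0.002,0,0,0,0,1],[0,-0.003,0,0,0,0,1],[0,-0.004,0,0,0,0,1],[0,-0.005,0,0,0,0,1],[0,-0.006,0,0,0,0,1],[0,-0.007,0,0,0,0,1],[0,-0.008,0,0,0,0,1],[0,-0.009,0,0,0,0,1],[0,-0.01,0,0,0,0,1]]])

```text
time_s: 28.73
position: [0.5644, -0.2951, 0.0349]
tcp_rot: [[-0.971, -0.238, -0.001], [-0.238, 0.971, 0.001], [0.001, 0.001, -1.0]]
force: [-0.8, 3.9, -4.0]
opening: 0.393
grasp_force: 30.0
```

Run:
```python
from rig import telemetry
s=telemetry.read_state();print(s["force"],s["moment"],s["position"],s["tcp_rot"][:,1])
```

```text
[-0.81979115  3.91623358 -3.95886883] [0.60175967 0.23644456 0.46632154] [ 0.56441734 -0.29509997  0.03488518] [-0.23758016  0.97136713  0.00125344]
```

Wall contact is at the nose side (moment 0.47 N m). Pushing a bit more to square up.

Emit:
carry_out(deltas=[[[0,-0.001,0,0,0,0,1],[0,-0.002,0,0,0,0,1],[0,-0.003,0,0,0,0,1],[0,-0.004,0,0,0,0,1],[0,-0.005,0,0,0,0,1],[0,-0.006,0,0,0,0,1],[0,-0.007,0,0,0,0,1],[0,-0.008,0,0,0,0,1],[0,-0.009,0,0,0,0,1],[0,-0.01,0,0,0,0,1]]])

```text
time_s: 29.57
position: [0.5644, -0.2958, 0.0348]
tcp_rot: [[-0.971, -0.238, -0.002], [-0.238, 0.971, 0.002], [0.001, 0.003, -1.0]]
force: [-1.1, 7.0, -2.4]
opening: 0.391
grasp_force: 30.1
```

Run:
```python
from rig import telemetry
s=telemetry.read_state();print(s["force"],s["moment"],s["position"],s["tcp_rot"][:,1])
```

```text
[-1.08957427  6.98096078 -2.35156298] [1.28876554 0.10836206 0.83290838] [ 0.56440855 -0.29575102  0.03479021] [-0.23834388  0.97117692  0.00275302]
```

Emit:
carry_out(deltas=[[[0,0,0,0,0,-0.001,1],[0,0,0,0,0,-0.002,1],[0,0,0,0,0,-0.002,1],[0,0,0.001,0,0,-0.002,1],[0,0,0.002,0,0,-0.002,1],[0,0,0.003,0,0,-0.002,1],[0,0,0.004,0,0,-0.002,1],[0,0,0.004,0,0,-0.002,1],[0,0,0.004,0,0,-0.002,1],[0,0,0.004,0,0,-0.002,1]]])

```text
time_s: 30.4
position: [0.5645, -0.2966, 0.0345]
tcp_rot: [[-0.969, -0.249, -0.001], [-0.249, 0.969, 0.001], [0.001, 0.002, -1.0]]
force: [-2.6, 4.9, -3.1]
opening: 0.387
grasp_force: 30.0
```

Run:
```python
from rig import telemetry
s=telemetry.read_state();print(s["force"],s["moment"],s["position"],s["tcp_rot"][:,1])
```

```text
[-2.56045425  4.8698495  -3.06895168] [1.00051643 0.42879533 0.50625363] [ 0.56449111 -0.29664152  0.03454077] [-0.24880014  0.96855356  0.00157684]
```

Emit:
carry_out(deltas=[[[0,0,0.002,0,0,0,1],[0,0,0.003,0,0,0,1],[0,0,0.003,0,0,0,1],[0,0,0.003,0,0,0,0.2],[0,0,0.003,0,0,0,0.1],[0,0,0.003,0,0,0,0],[0,0,0.003,0,0,0,-0.1],[0,0,0.003,0,0,0,-0.26],[0,0,0.003,0,0,0,-0.26],[0,0,0.003,0,0,0,-0.26]]])

```text
time_s: 31.23
position: [0.5659, -0.2982, 0.0345]
tcp_rot: [[-0.969, -0.249, 0.002], [-0.249, 0.969, -0.002], [-0.001, -0.002, -1.0]]
force: [-0.3, 0.1, -0.6]
opening: 0.614
grasp_force: 0.0
```

Emit:
carry_out(deltas=[[[0,0,-0.02,0,0,0,-0.26],[0,0,-0.06,0,0,0,-0.26],[0,0,-0.12,0,0,0,-0.26],[0,0,-0.2,0,0,0,-0.26],[0,0,-0.3,0,0,0,-0.26],[0,0,-0.4,0,0,0,-0.26],[0,0,-0.5,0,0,0,-0.26],[0,0,-0.6,0,0,0,-0.26],[0,0,-0.7,0,0,0,-0.26],[0,0,-0.75,0,0,0,-0.26]]])

```text
time_s: 32.07
position: [0.5663, -0.298, 0.15]
tcp_rot: [[-0.968, -0.249, 0.004], [-0.249, 0.968, -0.003], [-0.003, -0.004, -1.0]]
force: [0.7, -0.1, 0.1]
opening: 0.626
grasp_force: 0.0
```

Emit:
carry_out(deltas=[[[0.05,0,-0.1,0,0,0,-0.26],[0.15,0,-0.2,0,0,0,-0.26],[0.3,0,-0.3,0,0,0,-0.26],[0.45,0,-0.4,0,0,0,-0.26],[0.6,0,-0.5,0,0,0,-0.26],[0.65,0,-0.6,0,0,0,-0.26],[0.7,0,-0.6,0,0,0,-0.26],[0.7,0,-0.6,0,0,0,-0.26],[0.7,0,-0.6,0,0,0,-0.26],[0.7,0,-0.6,0,0,0,-0.26]]])

```text
time_s: 32.9
position: [0.4636, -0.3228, 0.2356]
tcp_rot: [[-0.968, -0.249, -0.001], [-0.249, 0.968, 0.001], [0.0, 0.001, -1.0]]
force: [0.5, 0.0, 0.1]
opening: 0.632
grasp_force: 0.0
```

Run:
```python
from h import *
from rig import capture
import cv2
im=capture("side");cv2.imwrite("pics/end.png",im[:,:,::-1])
h=cv2.cvtColor(im,cv2.COLOR_RGB2HSV)[125:195,284:340]
m=((h[...,0]>8)&(h[...,0]<18)&(h[...,1]>140)&(h[...,2]>110)).astype(np.uint8)
n,_,st,ce=cv2.connectedComponentsWithStats(m)
for a,b in zip(st[1:],ce[1:]):
    if a[4]>8: print(a[:5]+[284,125,0,0,0],b+[284,125])
S=[.5972,-.249,np.radians(13.9)]
print(proj("side",place(S,[[-32,-20,56],[-52,-20,56],[-52,-54,56],[-32,-54,56],[-42,-37,56]])).round(1))
```

```text
[295 139   7   7  43] [298.         142.04651163]
[288 151   6   5  22] [290.72727273 152.68181818]
[[295.3 145.3]
 [302.4 144.9]
 [300.7 137.8]
 [293.8 138.1]
 [298.  141.5]]
```

The tab top is seen at (298.0,142.0) and the parked prediction is (298.0,141.5), so it matches to within about 1 mm. Handing in.

```bash
python3 -c "
from rig import job;print(job.hand_in())"
```

```text
the job is handed in; nothing more can be done
None
```

The tray is parked in the stand's rear right corner, about 2 mm short of the back stop and against the right-hand wall, with the kerb behind it. I released it and handed the job in at about 33 s; the final check was by arm position and one image measurement, and no verdict came back.

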